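Fit a fresh cell in the decorating turntable

ROBOT

A 6-joint arm with a two-finger parallel gripper is mounted at the origin on the work surface. World frame = base frame: x ahead of the robot, y to its left, z up, the work surface at z = 0. Lengths are in m, angles in rad, forces in N, time in s.
With the tool pointing down it reaches from about 0.35 to 0.975 m from the base axis. Payload 17.4 kg.
Tool frame: the origin (TCP) lies midway between the tips of the shut fingers; the grasp point (between the pads) lies 19 mm behind it (env.grip_point_offset is the distance from the TCP to the grasp point, in m); z points along the fingers, y is the line along which they close (so a half turn about z gives the same grasp; the last joint's range is limited). The gripper opens to 85 mm and grips with 20 to 120 N. Pads are 22 mm wide; open, the fingers measure 114 mm over their backs; the gripper's body (76 mm by 85 mm) begins 54 mm behind the grasp point. The pads swing forward as they close: fully open they stand 13 mm farther back than shut.
Start: joints at [1.21, 0.116, 1.442, -0, 1.584, -0.038], TCP at [0.214, 0.64, 0.231] pointing down, gripper open.
Joint ranges: [-2.83, 2.83], [-0.83, 2.19], [0.07, 2.5], [-1.14, 4.28], [0.01, 3], [-2.97, 2.97]. Speed limits (rad/s): [1.89, 1.89, 2.22, 3.14, 3.14, 3.14].

INTERFACE

Orientations are given as a unit quaternion [x, y, z, w].
In Python, from station import env, optics gives the robot as it stands.
- The arm moves only by the tool play_rows, never from a script. Its argument "commands" is a list of rows, each an object of numbers: "x", "y", "z": the shift along the tool's x, y, z in m; "turn": the turn about the tool's z in rad. In form: [{"x": .., "y": .., "z": .., "turn": ..}, ...]. A call has exactly 10 rows; each row is the pose to reach, as a shift and turn from the pose commanded when the call began, along the tool's axes at that moment; what a row does not reach only later rows make up. A row lasts 1/10 s, in which the tool goes at most 50 mm and 8.59 degrees, less where a joint would pass 70% of its speed; a pose out of reach is approached as far as the arm can. A call with a gripper value outside its range is refused whole. "fingers" is the closure in counts, from 0 (fully open) to 255 (shut), set as the call begins (left out, the last holds). The fingers move at their own pace and stop on an object; "newtons" is the grip in N (left out, the last holds). Time passes only in rows, so rows that repeat a pose let the fingers close, or fill a call up. It gives the time, the measured TCP pose, the force, the opening and the grip force at its end, in the units of the state.
- env.get_state(): the state, without advancing time (a new reading comes with each control period).
- optics.read_camera(name): name is "scene" or "top" or "wrist"; returns a dict with "pixels" (400x640x3 uint8, blue, green, red), "K" (3x3 intrinsics, pixels), "k1" (the pictures are not rectified: a ray, as slopes to the right and down, at radius r is drawn at 1 + k1 r^2 times it, then the intrinsics apply), "cam_to_world" (4x4, takes a point from camera to world coordinates); the wrist camera has in their place "mount" (4x4, takes a point from camera to tool coordinates, whose origin is the TCP and whose axes are the flange's). Camera axes: x right, y down, z forward; pixel columns grow to the right and rows downward; lengths in m; the calibration is good to about 2 mm. A picture is of the moment at which its call begins: read the wrist's pose just before it. There is no depth.
- env.hand_in(): hands the job in; it is judged then, once.
The state is a dict: "time_s": time; "joints": joint angles; "joint_vel": joint speeds; "effort": joint torques, N m; "tcp_pos": TCP position; "ee_rot": TCP orientation; "ft_force": force on the tool from outside, world axes, zero at the start; "moment": the same for the moment, N m; "gripper_width": finger opening in m; "finger_force": force on a finger pad.
Only numpy, scipy, OpenCV 4.12 (cv2) and the standard library are available. Lean on these libraries where they do the work, as an engineer would, in place of code of your own. Each camera call takes 0.05 s, during which the arm holds its last target. There are 200 camera calls.

TASK

Fit the loose battery cell into the turntable's battery bay: press down the cover's latch tab and, keeping it down, slide the cover fully open; push the cell's flat end against the coil spring and tip its other end down past the retaining lip, so that the cell lies down in its cradle with the nub on the fixed contact; then slide the cover fully shut until the tab clicks up. Do not push the jar, the bowl or the wooden tool about.

Things in the scene. Friction and masses are not known exactly. Their poses are not given: they have to be found in the camera images.
- housing: Grey battery housing of a pottery turntable, fixed to the table: x -56..70, y -160..53, z 0..69 mm in its frame. Origin: on the table under the centre of the battery bay; x from fixed contact to spring, y opposite to the cover's opening direction, z up. A deck at y -160..-48 takes the opened cover. Beyond the far wall stands the low turntable, centre x 165, y -30, radius 85, top z 60 mm.
- bay_floor (a point): Centre of the bay's floor (housing z 5 mm). Bay: x -43..43, y -48..48 mm, open above once the cover is open; walls up to z 52. Two cradle bars along x (y 9..15 and -15..-9, tops z 11.6 mm) carry the cell with its axis along x at y 0, z 26. Elsewhere the bay is free for fingers down to the floor.
- rail_top (a point): Top of the near rail (housing x -51, y 0, z 69 mm), in its notch. Two C-shaped rails run along y above both long walls, lips z 63..69 mm, clear gap between them x -46..46. Each lip has one 28 mm notch (y -14..14) that takes an end of the tab's bar when the cover is shut.
- bay_seat (a point): Point fixed in the housing where the middle of the cell's barrel lies when the cell is seated: x -10, y 0, z 26 mm in the housing frame.
- fixed_contact (a point): Centre of the fixed contact's face, which the cell's nub touches when seated (housing frame x -43, y 0, z 26 mm).
- lip_edge (a point): Upper middle of the retaining lip's free rounded edge (housing x -36, y 0, z 49 mm). The lip is 30 mm wide along y, z 45..49 mm, and juts from the contact wall (x -43) out to x -36, so it overhangs the seated barrel by 4 mm.
- spring (a joint): Compression in m of the coil spring with its upright contact plate (20 mm wide, z 12..42 mm, face at housing x 17 mm when free), 0 free to 0.024 fully compressed towards the housing's +x; 2 N at first plus 0.2 N per mm. With the cell seated it reads about 0.003.
- spring_face (a point): Centre of the spring plate's face, which the cell's flat end presses (housing x 17, y 0, z 26 mm when free); moves with the spring.
- cover (a joint): Opening of the white cover in m: 0 shut, 0.100 fully open, sliding along the housing's -y. Plate 98 by 106 by 4 mm, top at z 56 mm. Stays where it is left (1.5 N friction).
- cover_top (a point): Point on the cover's top face, 40 mm from its middle on the side away from the opening direction (housing x 0, y 40, z 56 mm when shut).
- tab (a joint): How far the latch tab, carried by the cover, is pressed down, in m: 0 up, 0.006 fully down; spring 3.2 N at first, 5.6 N fully down. Up at shut, its bar ends stand in the rail notches and block the cover; pressed 0.0045 or more they pass below the lips. Off shut, the rails keep it down (about 0.004); at shut it springs up by itself.
- tab_grip (a point): Middle of the top of the tab's grip ridge (44 mm along x, 12 mm thick along y, 22 mm high), which stands on the tab's white cross bar (99 mm along x, 24 mm along y, top z 67 mm when up). Moves with cover and tab. At shut: housing x 0, y 0, z 89 mm.
- cell: Loose large round battery cell lying on the table, black with steel ends: barrel 34 mm in diameter and 60 mm long plus a nub 12 mm in diameter and 3 mm long on one end; 0.14 kg (varies). Origin: on the axis in the middle of the barrel; x along the axis towards the nub. The flat end is at x -30 mm.
- cell_nub (a point): Centre of the nub's end face (33 mm from the cell's origin along its x).
- glaze_jar: Bystander: lidded jar, 68 mm in diameter, 85 mm high, origin under its centre.
- bisque_bowl: Bystander: white bowl, 110 mm across, 50 mm high, origin under its centre.
- wood_tool: Bystander: flat slotted wooden clay spatula (the wooden tool), 200 mm long, lying on the table along its x.
Things that resemble listed ones, but are neither listed nor needed, are in the scene too. Several things have the shape of the cell; the one meant has the colours described above.

How it is judged:
By the outcome, as a careful person would: the job done as asked, in the order asked, and still so for the second after the job is handed in, with the robot touching nothing.
It also fails if it takes over 58 s, if anything falls off the work surface, if the arm or the gripper's body presses on something with over 40 N, if the wrist force passes 120 N, or if a joint passes its speed limit or range.

## Working session

There is one attempt and no reset: what is moved stays moved. The work goes in short steps, Python scripts to look and compute and a tool call to move; the robot and the scene stay as the last step left them, time stands still between calls to the robot, and variables do not carry over. Pictures are saved under pics/ and viewed, at most 10 in all, crops included, and the job is handed in when it is done.

Besides the shell and the picture viewer there is one more tool, called after "Request:" as name(argument=value, ...), one argument or row to a line, values as JSON. play_rows: Moves the arm, as the interface text tells. Its arguments: {"type":"object","properties":{"commands":{"type":"array","items":{"type":"object","properties":{"x":{"type":"number"},"y":{"type":"number"},"z":{"type":"number"},"turn":{"type":"number"}}}},"fingers":{"type":"number"},"newtons":{"type":"number"}},"required":["commands"]}

```bash
mkdir -p pics
python3 - <<'E'
from station import env, optics
import cv2,numpy as np,pickle
d={}
for n in ("scene","top"):
    c=optics.read_camera(n); d[n]=c
    cv2.imwrite(f"pics/{n}0.png",c["pixels"]); print(n,c["K"].tolist(),c["k1"],np.round(c["cam_to_world"],3).tolist())
pickle.dump(d,open("cams0.pkl","wb"))
print({k:np.round(v,3).tolist() for k,v in env.get_state().items()}, env.grip_point_offset)
E
```

```text
scene [[370.6839435507053, 0.0, 320.4096020928684], [0.0, 370.6839435507053, 198.44020341943587], [0.0, 0.0, 1.0]] -0.06881819148874609 [[0.709, 0.46, -0.534, 0.971], [0.705, -0.468, 0.533, -0.467], [-0.004, -0.754, -0.657, 0.663], [0.0, 0.0, 0.0, 1.0]]
top [[418.6456967163105, 0.0, 327.6844479618225], [0.0, 418.6456967163105, 207.30183583130022], [0.0, 0.0, 1.0]] -0.0014213479448692535 [[0.027, -0.98, 0.197, 0.296], [-1.0, -0.027, 0.002, 0.002], [0.004, -0.196, -0.981, 1.204], [0.0, 0.0, 0.0, 1.0]]
{'time_s': 0.1, 'joints': [1.21, 0.116, 1.442, -0.0, 1.584, -0.038], 'joint_vel': [0.001, -0.002, -0.002, 0.0, -0.0, -0.0], 'effort': [0.002, -73.367, -63.379, 0.0, 0.005, 0.0], 'tcp_pos': [0.214, 0.64, 0.231], 'ee_rot': [0.161, 0.987, -0.001, -0.0], 'ft_force': [0.128, 0.049, 0.321], 'moment': [0.011, -0.004, 0.01], 'finger_force': 0.0, 'gripper_width': 0.085} 0.0187
```

View pics/top0.png

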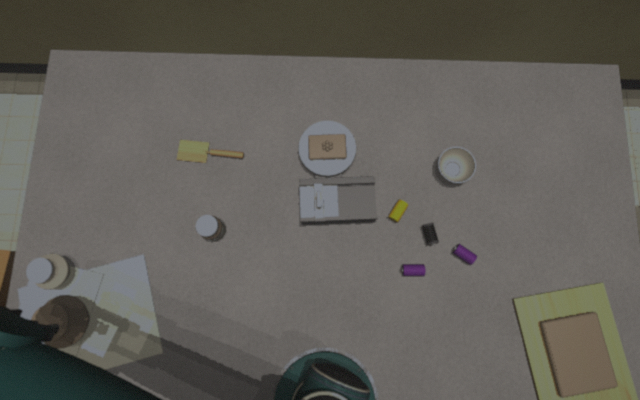

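View pics/scene0.png

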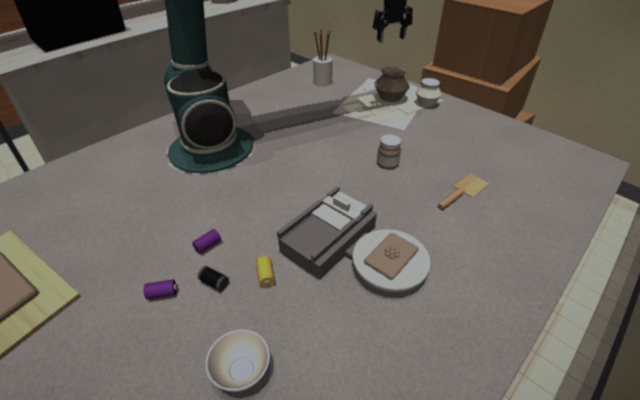

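The top view shows the housing (bay left, deck right, around (338,200)), with the turntable beyond it. The black cell is at about (430,234) between purple and yellow decoys. The jar is at (207,227), the bowl at (456,166) and the tool at (210,152). Next I'll enlarge the two regions that matter.

```bash
cat > h.py <<'E'
import numpy as np,cv2,pickle
from scipy.spatial.transform import Rotation as R
def ray(c,uv,T=None):
    T=c["cam_to_world"] if T is None else T
    K=c["K"]; d=np.array([(uv[0]-K[0,2])/K[0,0],(uv[1]-K[1,2])/K[1,1]]); s=d.copy()
    for _ in range(20): s=d/(1+c["k1"]*(s@s))
    return T[:3,3],T[:3,:3]@np.array([s[0],s[1],1])
def onz(c,uv,z,T=None):
    o,d=ray(c,uv,T); return o+d*(z-o[2])/d[2]
def proj(c,P,T=None):
    T=c["cam_to_world"] if T is None else T
    p=(np.atleast_2d(P)-T[:3,3])@T[:3,:3]; s=p[:,:2]/p[:,2:]; s=s*(1+c["k1"]*(s**2).sum(1,keepdims=True))
    return s*[c["K"][0,0],c["K"][1,1]]+c["K"][:2,2]
def wristT(c,st):
    T=np.eye(4);T[:3,:3]=R.from_quat(st["ee_rot"]).as_matrix();T[:3,3]=st["tcp_pos"]; return T@c["mount"]
E
python3 - <<'E'
from h import *
d=pickle.load(open("cams0.pkl","rb"))
a=d["top"]["pixels"][165:285,290:490]; b=d["scene"]["pixels"][180:300,190:390]
a=cv2.resize(a,(800,480),interpolation=cv2.INTER_CUBIC)
a=cv2.convertScaleAbs(a,alpha=1.6)
for i in range(0,200,20): cv2.putText(a,str(290+i),(i*4,10),0,.35,(0,255,0)); 
for i in range(0,120,20): cv2.putText(a,str(165+i),(0,i*4+10),0,.35,(0,255,0))
cv2.imwrite("pics/topc.png",a)
t=d["top"]
for n,uv,z in [("cell",(430,234),.017),("bayTL",(300,179),.069),("jar",(207,227),.08),("bowl",(456,166),.04),("turnt",(327,148),.06)]: print(n,onz(t,uv,z).round(3))
E
```

```text
cell [ 0.464 -0.29   0.017]
bayTL [0.602 0.084 0.069]
jar [0.458 0.33  0.08 ]
bowl [ 0.661 -0.364  0.04 ]
turnt [0.698 0.011 0.06 ]
```

View pics/topc.png

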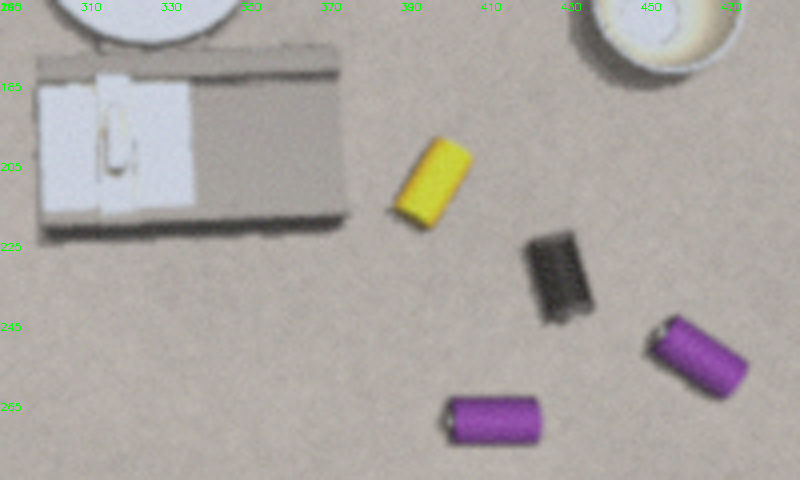

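Run:
```python
from h import *
t=pickle.load(open("cams0.pkl","rb"))["top"]
f=lambda u,v,z: onz(t,(290+u/4-.4,165+v/4-.4),z)[:2].round(4)
print("ridge",f(117,138,.087))
c=[f(*p,.056) for p in [(39,86),(190,82),(195,206),(42,210)]]; print("cover",*c,np.mean(c,0))
print("bar",f(113,74,.067),f(120,213,.067))
print("housing top edges", f(38,57,.069),f(335,45,.069), f(42,222,.069),f(345,212,.069))
p,q=f(549,237,.017),f(568,315,.017);print("cell",(p+q)/2,np.degrees(np.arctan2(*(p-q)[::-1])),np.hypot(*(p-q)))
s=__import__('station').env.get_state();print(R.from_quat(s["ee_rot"]).as_matrix().round(3))
```

```text
ridge [0.5418 0.029 ]
cover [0.5847 0.0859] [ 0.5906 -0.0206] [ 0.5017 -0.0261] [0.4959 0.0802] [0.543225 0.02985 ]
bar [0.592  0.0337] [0.4934 0.0257]
housing top edges [0.6023 0.0865] [ 0.6169 -0.1215] [0.4853 0.079 ] [ 0.4981 -0.129 ]
cell [ 0.4653 -0.2878] 12.528807709151476 0.05716117563521591
[[-0.948  0.317 -0.   ]
 [ 0.317  0.948 -0.001]
 [ 0.    -0.001 -1.   ]]
```

Request:
play_rows(
  commands=[
    {"x":-0.03,"y":-0.03,"z":0,"turn":-0.04},
    {"x":-0.06,"y":-0.06,"z":0,"turn":-0.1},
    {"x":-0.1,"y":-0.095,"z":0,"turn":-0.2},
    {"x":-0.135,"y":-0.13,"z":0,"turn":-0.3},
    {"x":-0.17,"y":-0.16,"z":0,"turn":-0.386},
    {"x":-0.205,"y":-0.195,"z":0,"turn":-0.386},
    {"x":-0.24,"y":-0.228,"z":0,"turn":-0.386},
    {"x":-0.275,"y":-0.26,"z":0,"turn":-0.386},
    {"x":-0.31,"y":-0.293,"z":0,"turn":-0.386},
    {"x":-0.335,"y":-0.316,"z":0,"turn":-0.386},
  ],
  fingers=0,
  newtons=40,
)

```text
time_s: 1.1
tcp_pos: [0.4323, 0.2317, 0.2312]
ee_rot: [-0.031, 1.0, -0.0, 0.0]
ft_force: [-0.2, 0.5, -0.1]
gripper_width: 0.085
finger_force: 0.0
```

```bash
cat >> h.py <<'E'
def to(pos,yaw):
    """shift/turn in tool axes to world TCP pos and tool-y world angle yaw(deg)"""
    from station import env
    s=env.get_state(); M=R.from_quat(s["ee_rot"]).as_matrix()
    a=np.degrees(np.arctan2(M[1,1],M[0,1])); t=-np.radians((yaw-a+90)%180-90)
    print("t",round(float(s["time_s"]),2),"tcp",np.round(s["tcp_pos"],4),"yaw",round(a,2),"w",round(float(s["gripper_width"]),4),"F",np.round(s["ft_force"],1),"| tool shift",(M.T@(np.array(pos)-s["tcp_pos"])).round(4),"turn",round(float(t),3))
E
python3 -c "
from h import *
to([.543,.03,.25],93.6)"
```

```text
t 1.1 tcp [0.4323 0.2317 0.2312] yaw 93.56 w 0.085 F [-0.2  0.5 -0.1] | tool shift [-0.098  -0.2082 -0.0187] turn -0.001
```

Request:
play_rows(
  commands=[
    {"x":-0.016,"y":-0.034,"z":-0.003},
    {"x":-0.035,"y":-0.075,"z":-0.006},
    {"x":-0.055,"y":-0.115,"z":-0.01},
    {"x":-0.072,"y":-0.152,"z":-0.014},
    {"x":-0.087,"y":-0.182,"z":-0.017},
    {"x":-0.098,"y":-0.208,"z":-0.019},
    {"x":-0.098,"y":-0.208,"z":-0.019},
    {"x":-0.098,"y":-0.208,"z":-0.019},
    {"x":-0.098,"y":-0.208,"z":-0.019},
    {"x":-0.098,"y":-0.208,"z":-0.019},
  ],
)

```text
schema error: expected keys x, y, z, turn
```

Run:
```python
from h import *
from station import env,optics
s=env.get_state(); c=optics.read_camera("wrist"); T=wristT(c,s)
pickle.dump((c,T),open("w1.pkl","wb"))
im=c["pixels"].copy()
# overlay predicted housing features
ps=np.radians(3.6); Rz=np.array([[np.cos(ps),-np.sin(ps),0],[np.sin(ps),np.cos(ps),0],[0,0,1]]); O=np.array([.543,.0295,0])
P=np.array([[-22,-6,89],[22,-6,89],[22,6,89],[-22,6,89],[-49.5,-53,56],[-49.5,53,56],[49.5,53,56],[49.5,-53,56],[-46,-14,69],[-46,14,69],[46,-14,69],[46,14,69],[-56,53,69],[70,53,69]])/1000
im=cv2.convertScaleAbs(im,alpha=1.5)
for u in proj(c,P@Rz.T+O,T): cv2.drawMarker(im,tuple(int(v) for v in u.round()),(0,0,255),0,8,1)
cv2.imwrite("pics/w1.png",im); print(s["tcp_pos"],c["mount"].round(3).tolist())
```

```text
[0.43228607 0.23171151 0.23120734] [[0.001, -0.965, -0.263, 0.067], [1.0, 0.0, 0.002, 0.0], [-0.001, -0.263, 0.965, -0.143], [0.0, 0.0, 0.0, 1.0]]
```

View pics/w1.png

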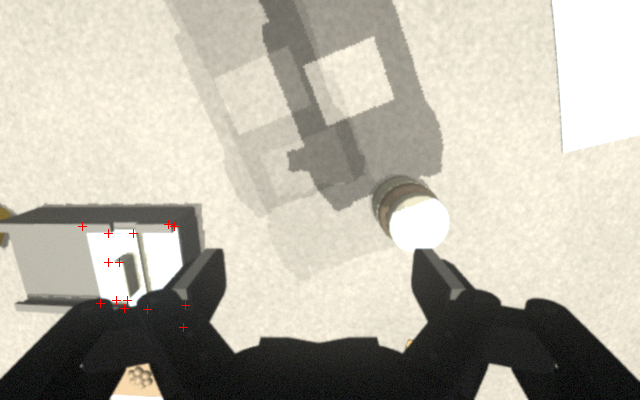

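Request:
play_rows(
  commands=[
    {"x":-0.02,"y":-0.034,"z":-0.003,"turn":0},
    {"x":-0.05,"y":-0.075,"z":-0.008,"turn":0},
    {"x":-0.08,"y":-0.115,"z":-0.016,"turn":0},
    {"x":-0.115,"y":-0.152,"z":-0.023,"turn":0},
    {"x":-0.14,"y":-0.182,"z":-0.027,"turn":0},
    {"x":-0.16,"y":-0.208,"z":-0.029,"turn":0},
    {"x":-0.16,"y":-0.208,"z":-0.029,"turn":0},
    {"x":-0.16,"y":-0.208,"z":-0.029,"turn":0},
    {"x":-0.16,"y":-0.208,"z":-0.029,"turn":0},
    {"x":-0.16,"y":-0.208,"z":-0.029,"turn":0},
  ],
)

```text
time_s: 2.15
tcp_pos: [0.6039, 0.0376, 0.2605]
ee_rot: [-0.032, 0.999, 0.0, 0.0]
ft_force: [-0.7, 0.4, 0.1]
gripper_width: 0.0853
finger_force: 0.0
```

Run:
```python
from h import *
from station import env,optics
s=env.get_state(); c=optics.read_camera("wrist"); T=wristT(c,s)
pickle.dump((c,T),open("w1.pkl","wb"))
ps=np.radians(3.6); Rz=np.array([[np.cos(ps),-np.sin(ps),0],[np.sin(ps),np.cos(ps),0],[0,0,1]]); O=np.array([.543,.0295,0])
P=np.array([[-22,-6,89],[22,-6,89],[22,6,89],[-22,6,89],[-49.5,-53,56],[-49.5,53,56],[49.5,53,56],[49.5,-53,56],[-46,-14,69],[-46,14,69],[46,-14,69],[46,14,69],[-56,53,69],[70,53,69]])/1000
im=c["pixels"].copy()
for u in proj(c,P@Rz.T+O,T): cv2.drawMarker(im,tuple(int(v) for v in u.round()),(0,0,255),0,8,1)
cv2.imwrite("pics/w2.png",im); print(s["tcp_pos"])
```

```text
[0.603874   0.03759406 0.26050083]
```

View pics/w2.png

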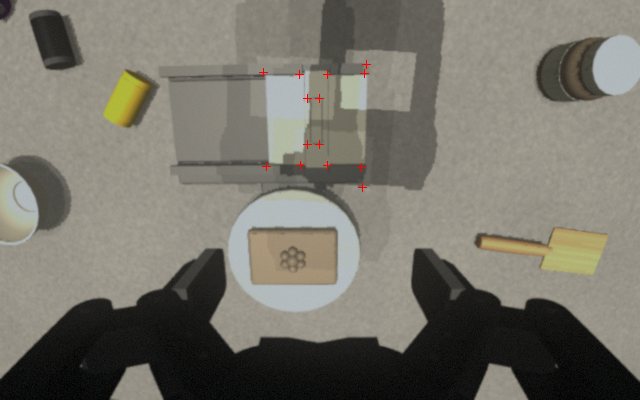

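Run:
```python
from h import *
c,T=pickle.load(open("w1.pkl","rb")); im=c["pixels"]
a=cv2.resize(im[50:200,155:380],(800,533),interpolation=cv2.INTER_CUBIC); a=cv2.convertScaleAbs(a,alpha=1.3)
b=cv2.resize(im[0:80,20:90],None,fx=3.5,fy=3.5,interpolation=cv2.INTER_CUBIC); b=cv2.convertScaleAbs(b,alpha=2)
a[80+0:80+b.shape[0],20:20+b.shape[1]]=b
cv2.imwrite("pics/w2c.png",a)
```

```text
(no output)
```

View pics/w2c.png

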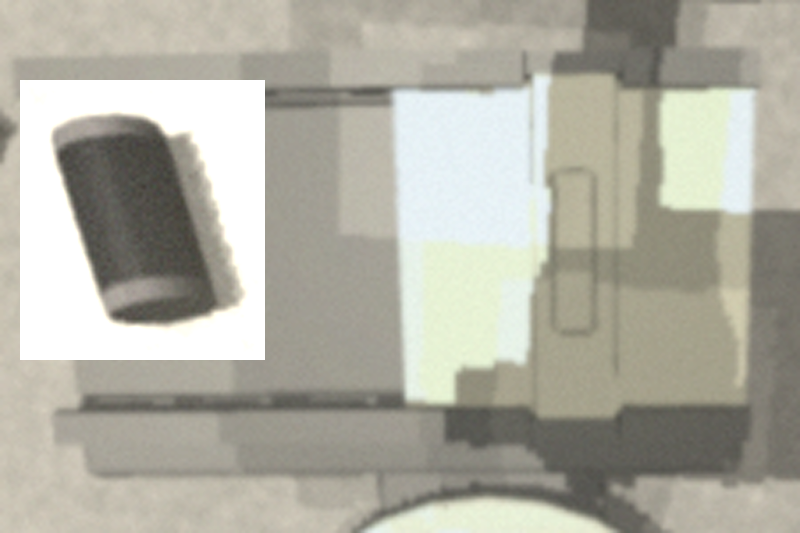

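Run:
```python
from h import *
c,T=pickle.load(open("w1.pkl","rb"))
f=lambda u,v,z: onz(c,(155+u/3.5556-.4,50+v/3.5533-.4),z,T)[:2].round(4)
r=[f(*p,.089) for p in [(553,168),(596,168),(596,334),(553,334)]]; print("ridge",*r,np.mean(r,0)); 
v=(r[2]+r[3]-r[0]-r[1]);print("yaw ridge",np.degrees(np.arctan2(v[1],v[0])))
print("coverL",f(393,92,.056),f(406,401,.056),"R",f(754,92,.056),f(746,402,.056))
print("rails near",f(16,62,.069),f(755,50,.069),"far inner", f(80,408,.069),f(748,408,.069))
print("tab bar",f(548,74,.067),f(618,74,.067),f(534,415,.067),f(617,415,.067))
g=lambda u,v,z: onz(c,(20+(u-20)/3.5-.4,(v-80)/3.5-.4),z,T)[:2].round(4)
# barrel silhouette edges midline on top of barrel z~.03
p,q=g(105,128,.03),g(160,290,.03);print("cell",p,q,(p+q)/2,np.degrees(np.arctan2(*(q-p)[::-1])),np.hypot(*(q-p)))
to([.543,.03,.15],93.6)
```

```text
ridge [0.5203 0.0253] [0.5195 0.0368] [0.5638 0.0398] [0.5646 0.0279] [0.54205 0.03245]
yaw ridge 3.61659278568032
coverL [ 0.4999 -0.0238] [ 0.5911 -0.0173] R [0.493 0.082] [0.5845 0.0887]
rails near [ 0.4984 -0.1298] [0.4835 0.0793] far inner [ 0.5972 -0.1149] [0.5845 0.0874]
tab bar [0.4936 0.0218] [0.4923 0.0415] [0.5912 0.0232] [0.5895 0.0483]
cell [ 0.4384 -0.2846] [ 0.4889 -0.269 ] [ 0.46365 -0.2768 ] 17.16648833014558 0.05285461190851749
t 2.2 tcp [0.6039 0.0375 0.2605] yaw 93.68 w 0.0855 F [-0.3 -0.1  0.5] | tool shift [ 0.0613 -0.0036  0.1105] turn 0.001
```

Request:
play_rows(
  commands=[
    {"x":0.03,"y":-0.003,"z":0.03,"turn":0},
    {"x":0.055,"y":-0.005,"z":0.07,"turn":0},
    {"x":0.062,"y":-0.006,"z":0.11,"turn":0},
    {"x":0.062,"y":-0.006,"z":0.145,"turn":0},
    {"x":0.062,"y":-0.006,"z":0.17,"turn":0},
    {"x":0.062,"y":-0.006,"z":0.182,"turn":0},
    {"x":0.062,"y":-0.006,"z":0.188,"turn":0},
    {"x":0.062,"y":-0.006,"z":0.188,"turn":0},
    {"x":0.062,"y":-0.006,"z":0.188,"turn":0},
    {"x":0.062,"y":-0.006,"z":0.188,"turn":0},
  ],
  fingers=100,
  newtons=40,
)

```text
time_s: 3.2
tcp_pos: [0.5435, 0.0269, 0.0736]
ee_rot: [-0.032, 0.999, -0.0, 0.001]
ft_force: [0.7, 0.4, 0.4]
gripper_width: 0.0518
finger_force: 0.0
```

Request:
play_rows(
  commands=[
    {"x":0,"y":0,"z":0,"turn":0},
    {"x":0,"y":0,"z":0,"turn":0},
    {"x":0,"y":0,"z":0,"turn":0},
    {"x":0,"y":0,"z":0,"turn":0},
    {"x":0,"y":0,"z":0,"turn":0},
    {"x":0,"y":0,"z":0,"turn":0},
    {"x":0,"y":0,"z":0.001,"turn":0},
    {"x":0,"y":0,"z":0.003,"turn":0},
    {"x":0,"y":0,"z":0.005,"turn":0},
    {"x":0,"y":0,"z":0.007,"turn":0},
  ],
  fingers=255,
  newtons=40,
)

```text
time_s: 4.2
tcp_pos: [0.5435, 0.0271, 0.0666]
ee_rot: [-0.032, 0.999, 0.0, 0.001]
ft_force: [-8.7, 1.5, 31.1]
gripper_width: 0.011
finger_force: 47.4
```

Request:
play_rows(
  commands=[
    {"x":0,"y":-0.001,"z":-0.0005,"turn":0},
    {"x":0,"y":-0.006,"z":-0.0005,"turn":0},
    {"x":0,"y":-0.018,"z":-0.0005,"turn":0},
    {"x":0,"y":-0.032,"z":-0.0005,"turn":0},
    {"x":0,"y":-0.047,"z":-0.0005,"turn":0},
    {"x":0,"y":-0.062,"z":-0.0005,"turn":0},
    {"x":0,"y":-0.077,"z":-0.0005,"turn":0},
    {"x":0,"y":-0.09,"z":-0.0005,"turn":0},
    {"x":0,"y":-0.098,"z":-0.0005,"turn":0},
    {"x":0,"y":-0.101,"z":-0.0005,"turn":0},
  ],
)

```text
time_s: 5.2
tcp_pos: [0.5497, -0.071, 0.0668]
ee_rot: [-0.031, 0.999, 0.004, 0.001]
ft_force: [-3.1, 44.3, 13.5]
gripper_width: 0.0112
finger_force: 45.6
```

```bash
python3 -c "
from h import *
to([.4645,-.28,.15],105)"
```

```text
t 5.2 tcp [ 0.5497 -0.071   0.0668] yaw 93.61 w 0.0112 F [-3.1 44.3 13.5] | tool shift [ 0.0981 -0.2025 -0.0849] turn -0.199
```

Request:
play_rows(
  commands=[
    {"x":0,"y":0.0015,"z":0,"turn":0},
    {"x":0,"y":0.0015,"z":0,"turn":0},
    {"x":0,"y":0.0015,"z":0,"turn":0},
    {"x":0,"y":0.0015,"z":-0.01,"turn":0},
    {"x":0,"y":0.0015,"z":-0.04,"turn":0},
    {"x":0,"y":-0.02,"z":-0.075,"turn":-0.04},
    {"x":0.01,"y":-0.06,"z":-0.105,"turn":-0.08},
    {"x":0.015,"y":-0.1,"z":-0.125,"turn":-0.14},
    {"x":0.02,"y":-0.14,"z":-0.133,"turn":-0.18},
    {"x":0.023,"y":-0.17,"z":-0.133,"turn":-0.2},
  ],
  fingers=0,
)

```text
time_s: 6.2
tcp_pos: [0.537, -0.2477, 0.2016]
ee_rot: [-0.132, 0.991, -0.001, 0.001]
ft_force: [0.3, -0.1, -1.0]
gripper_width: 0.0855
finger_force: 0.0
```

Request:
play_rows(
  commands=[
    {"x":0,"y":-0.02,"z":0,"turn":0},
    {"x":0,"y":-0.03,"z":0,"turn":0},
    {"x":0,"y":-0.037,"z":0,"turn":0},
    {"x":0,"y":-0.037,"z":0,"turn":0},
    {"x":0,"y":-0.037,"z":0,"turn":0},
    {"x":0,"y":-0.037,"z":0,"turn":0},
    {"x":0,"y":-0.037,"z":0,"turn":0},
    {"x":0,"y":-0.037,"z":0,"turn":0},
    {"x":0,"y":-0.037,"z":0,"turn":0},
    {"x":0,"y":-0.037,"z":0,"turn":0},
  ],
)

```text
time_s: 7.2
tcp_pos: [0.5467, -0.2808, 0.1989]
ee_rot: [-0.131, 0.991, -0.0, 0.0]
ft_force: [0.6, -0.1, -0.2]
gripper_width: 0.0854
finger_force: 0.0
```

Run:
```python
from h import *
from station import env,optics
s=env.get_state(); c=optics.read_camera("wrist"); T=wristT(c,s)
pickle.dump((c,T),open("w2.pkl","wb"))
a=c["pixels"][0:290]; a=cv2.convertScaleAbs(cv2.resize(a,(800,362),interpolation=cv2.INTER_CUBIC),alpha=1.3)
t=optics.read_camera("top"); b=cv2.convertScaleAbs(cv2.resize(t["pixels"][165:235,290:490],(680,238),interpolation=cv2.INTER_CUBIC),alpha=1.6)
o=np.zeros((600,800,3),np.uint8);o[:362]=a;o[362:,:680]=b
cv2.imwrite("pics/w3.png",o)
to([.4645,-.28,.15],105)
```

```text
t 7.3 tcp [ 0.5467 -0.2808  0.1988] yaw 105.08 w 0.0853 F [-0.2 -0.4 -0.3] | tool shift [0.0791 0.0222 0.0488] turn 0.001
```

View pics/w3.png

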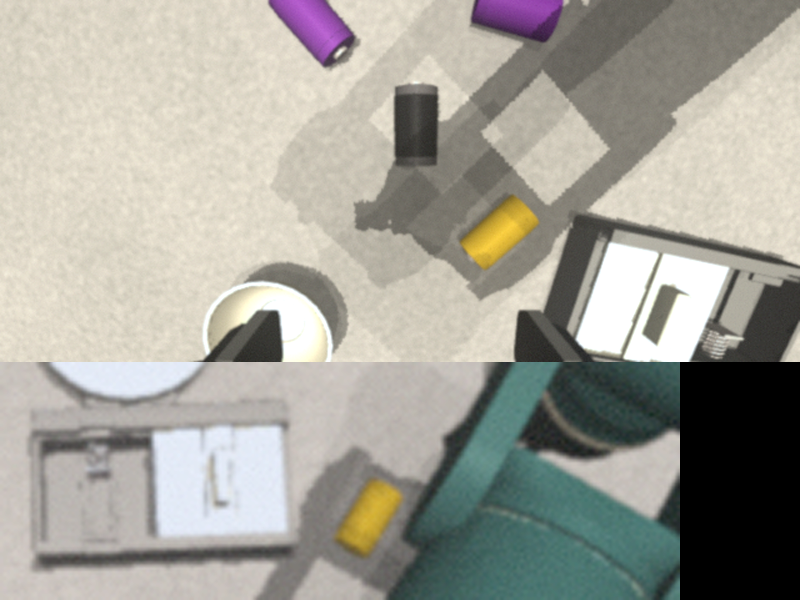

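The cover is fully open. The black cell spans (395..438, 86..164) in the wrist view, and its nub end is at the top, towards the base.

Run:
```python
from h import *
c,T=pickle.load(open("w2.pkl","rb"))
f=lambda u,v,z: onz(c,(u/1.25-.1,v/1.25-.1),z,T)[:2]
p=f(416.5,86,.022);q=f(415.5,163,.022);v=q-p;print(p,q,(p+q)/2,np.degrees(np.arctan2(v[1],v[0])),np.hypot(*v))
print("width",np.hypot(*(f(395,125,.02)-f(438,125,.02))))
m=(p+q)/2; u=v/np.hypot(*v)
yaw=90+np.degrees(np.arctan2(v[1],v[0]))
g=m-u*.010   # 10mm toward nub
print(g); to([*g,.100],yaw); to([*g,.004],yaw)
```

```text
[ 0.43622524 -0.29497499] [ 0.49224381 -0.28002153] [ 0.46423453 -0.28749826] 14.945904360161164 0.057980047715977326
width 0.03376230200601682
[ 0.45457283 -0.29007733]
t 7.3 tcp [ 0.5467 -0.2808  0.1988] yaw 105.08 w 0.0853 F [-0.2 -0.4 -0.3] | tool shift [0.0913 0.015  0.0988] turn 0.002
t 7.3 tcp [ 0.5467 -0.2808  0.1988] yaw 105.08 w 0.0853 F [-0.2 -0.4 -0.3] | tool shift [0.0913 0.015  0.1948] turn 0.002
```

Request:
play_rows(
  commands=[
    {"x":0.03,"y":0.005,"z":0.03,"turn":0},
    {"x":0.065,"y":0.01,"z":0.07,"turn":0},
    {"x":0.085,"y":0.014,"z":0.11,"turn":0},
    {"x":0.091,"y":0.015,"z":0.145,"turn":0},
    {"x":0.091,"y":0.015,"z":0.173,"turn":0},
    {"x":0.091,"y":0.015,"z":0.187,"turn":0},
    {"x":0.091,"y":0.015,"z":0.194,"turn":0},
    {"x":0.091,"y":0.015,"z":0.194,"turn":0},
    {"x":0.091,"y":0.015,"z":0.194,"turn":0},
    {"x":0.091,"y":0.015,"z":0.194,"turn":0},
  ],
  fingers=0,
)

```text
time_s: 8.3
tcp_pos: [0.4556, -0.2904, 0.0061]
ee_rot: [-0.131, 0.991, -0.001, 0.001]
ft_force: [-0.4, -0.2, 0.7]
gripper_width: 0.0854
finger_force: 0.0
```

Request:
play_rows(
  commands=[
    {"x":0,"y":0,"z":0,"turn":0},
    {"x":0,"y":0,"z":0,"turn":0},
    {"x":0,"y":0,"z":0,"turn":0},
    {"x":0,"y":0,"z":0,"turn":0},
    {"x":0,"y":0,"z":0,"turn":0},
    {"x":0,"y":0,"z":0,"turn":0},
    {"x":0,"y":0,"z":0,"turn":0},
    {"x":0,"y":0,"z":-0.02,"turn":0},
    {"x":0,"y":0,"z":-0.06,"turn":0},
    {"x":0,"y":0,"z":-0.1,"turn":0},
  ],
  fingers=255,
  newtons=25,
)

```text
time_s: 9.3
tcp_pos: [0.4544, -0.2896, 0.1051]
ee_rot: [-0.131, 0.991, 0.001, -0.001]
ft_force: [0.8, -0.0, -1.3]
gripper_width: 0.0331
finger_force: 25.2
```

```bash
cat >> h.py <<'E'
O=np.array([.5428,.0285,0]); PS=np.radians(3.6)
def hw(x,y,z): # housing mm -> world
    return O+np.array([np.cos(PS)*x-np.sin(PS)*y,np.sin(PS)*x+np.cos(PS)*y,z])/1000
E
python3 - <<'E'
from h import *
from station import env,optics
c=optics.read_camera("scene"); t=optics.read_camera("top"); s=env.get_state()
print(proj(c,s["tcp_pos"]))
to(hw(-29,14,120-19),93.6)
u=proj(c,s["tcp_pos"])[0].astype(int); a=c["pixels"][max(u[1]-60,0):u[1]+60,max(u[0]-80,0):u[0]+80]
cv2.imwrite("pics/g1.png",cv2.convertScaleAbs(cv2.resize(a,None,fx=4,fy=4,interpolation=cv2.INTER_CUBIC),alpha=1.6))
E
```

```text
[[200.44264515 247.91936966]]
t 9.4 tcp [ 0.4567 -0.2912  0.1102] yaw 105.08 w 0.0331 F [ 0.4 -0.6 -0.7] | tool shift [-0.1407  0.3058  0.0082] turn 0.2
```

Request:
play_rows(
  commands=[
    {"x":-0.01,"y":0.02,"z":-0.005,"turn":0.02},
    {"x":-0.025,"y":0.055,"z":-0.01,"turn":0.06},
    {"x":-0.044,"y":0.095,"z":-0.01,"turn":0.12},
    {"x":-0.062,"y":0.135,"z":-0.01,"turn":0.16},
    {"x":-0.08,"y":0.175,"z":-0.01,"turn":0.2},
    {"x":-0.099,"y":0.215,"z":-0.01,"turn":0.2},
    {"x":-0.117,"y":0.255,"z":-0.01,"turn":0.2},
    {"x":-0.131,"y":0.285,"z":-0.01,"turn":0.2},
    {"x":-0.139,"y":0.302,"z":-0.005,"turn":0.2},
    {"x":-0.1407,"y":0.3058,"z":0.0,"turn":0.2},
  ],
)

```text
time_s: 10.4
tcp_pos: [0.5111, 0.0436, 0.1038]
ee_rot: [-0.033, 0.999, 0.0, -0.0]
ft_force: [-0.8, -0.7, -2.2]
gripper_width: 0.0333
finger_force: 25.3
```

Run:
```python
from h import *
to(hw(-29,14,76),93.6)
to(hw(-24,14,58),93.6)
```

```text
t 10.4 tcp [0.5111 0.0436 0.1038] yaw 93.75 w 0.0333 F [-0.8 -0.7 -2.2] | tool shift [-0.0017 -0.0031  0.0278] turn 0.003
t 10.4 tcp [0.5111 0.0436 0.1038] yaw 93.75 w 0.0333 F [-0.8 -0.7 -2.2] | tool shift [-0.0067 -0.0031  0.0458] turn 0.003
```

Request:
play_rows(
  commands=[
    {"x":0,"y":0,"z":0.008,"turn":0},
    {"x":0,"y":0,"z":0.018,"turn":0},
    {"x":0,"y":0,"z":0.024,"turn":0},
    {"x":-0.0005,"y":0,"z":0.027,"turn":0},
    {"x":-0.001,"y":0,"z":0.03,"turn":0},
    {"x":-0.002,"y":0,"z":0.033,"turn":0},
    {"x":-0.003,"y":0,"z":0.0355,"turn":0},
    {"x":-0.0045,"y":0,"z":0.038,"turn":0},
    {"x":-0.0055,"y":0,"z":0.041,"turn":0},
    {"x":-0.006,"y":0,"z":0.042,"turn":0},
  ],
)

```text
time_s: 11.4
tcp_pos: [0.5184, 0.042, 0.0641]
ee_rot: [-0.032, 1.0, -0.0, 0.001]
ft_force: [1.2, -2.0, 9.4]
gripper_width: 0.0333
finger_force: 28.1
```

```bash
cat > look.py <<'E'
from h import *
from station import env,optics
import sys
def look(name,zoom=5,pts=None,al=1.8,cam="scene"):
    s=env.get_state(); c=optics.read_camera(cam)
    u=proj(c,hw(-10,0,60))[0].astype(int); w,h=70,52
    a=c["pixels"][u[1]-h:u[1]+h,u[0]-w:u[0]+w]
    cv2.imwrite(f"pics/{name}.png",cv2.convertScaleAbs(cv2.resize(a,None,fx=zoom,fy=zoom,interpolation=cv2.INTER_CUBIC),alpha=al))
    print("origin",u-[w,h]); return c
E
python3 - <<'E'
from look import *
look("f1"); to(hw(-23,14,59),93.6)
E
```

```text
origin [267 155]
t 11.45 tcp [0.5184 0.042  0.0641] yaw 93.61 w 0.0331 F [ 1.4 -2.5  8.9] | tool shift [-0.0005 -0.001   0.0051] turn 0.0
```

View pics/f1.png

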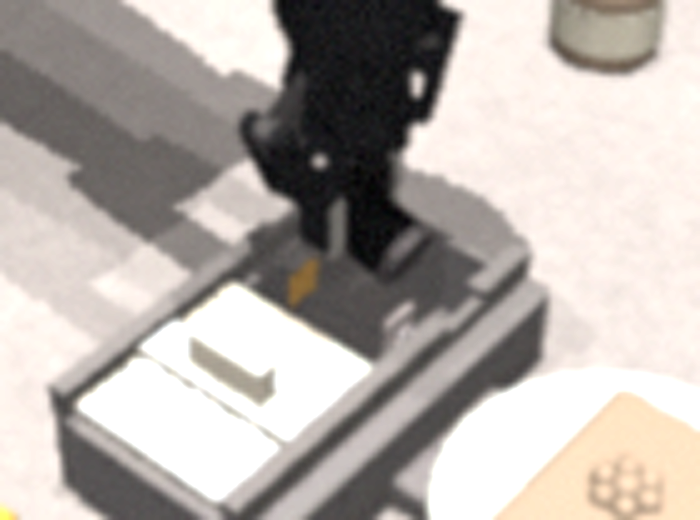

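The cell is tilting: its flat end is now lower, at about (400,250), towards the spring side. The geometry puts the tilt at about 30°, so I'll lower it further.

Request:
play_rows(
  commands=[
    {"x":0,"y":0,"z":0.001,"turn":0},
    {"x":-0.0005,"y":0,"z":0.002,"turn":0},
    {"x":-0.001,"y":0,"z":0.003,"turn":0},
    {"x":-0.001,"y":0,"z":0.004,"turn":0},
    {"x":-0.0015,"y":0,"z":0.005,"turn":0},
    {"x":-0.002,"y":0,"z":0.006,"turn":0},
    {"x":-0.002,"y":0,"z":0.0065,"turn":0},
    {"x":-0.002,"y":0,"z":0.007,"turn":0},
    {"x":-0.002,"y":0,"z":0.007,"turn":0},
    {"x":-0.002,"y":0,"z":0.007,"turn":0},
  ],
)

```text
time_s: 12.45
tcp_pos: [0.5206, 0.0421, 0.0575]
ee_rot: [-0.032, 1.0, -0.0, 0.002]
ft_force: [1.9, -2.8, 10.2]
gripper_width: 0.0332
finger_force: 30.2
```

Run:
```python
from h import *
to(hw(-18,0,70),93.6)
to(hw(-18,0,42),93.6)
```

```text
t 12.45 tcp [0.5206 0.0421 0.0575] yaw 93.61 w 0.0332 F [ 1.9 -2.8 10.2] | tool shift [-0.0033 -0.0149 -0.0125] turn 0.0
t 12.45 tcp [0.5206 0.0421 0.0575] yaw 93.61 w 0.0332 F [ 1.9 -2.8 10.2] | tool shift [-0.0032 -0.0149  0.0155] turn 0.0
```

Request:
play_rows(
  commands=[
    {"x":0,"y":0,"z":-0.008,"turn":0},
    {"x":-0.0015,"y":-0.003,"z":-0.012,"turn":0},
    {"x":-0.0015,"y":-0.008,"z":-0.012,"turn":0},
    {"x":-0.0015,"y":-0.0149,"z":-0.012,"turn":0},
    {"x":-0.0015,"y":-0.0149,"z":-0.01,"turn":0},
    {"x":-0.0015,"y":-0.0149,"z":-0.004,"turn":0},
    {"x":-0.0015,"y":-0.0149,"z":0.002,"turn":0},
    {"x":-0.0015,"y":-0.0149,"z":0.007,"turn":0},
    {"x":-0.0015,"y":-0.0149,"z":0.01,"turn":0},
    {"x":-0.0015,"y":-0.0149,"z":0.01,"turn":0},
  ],
)

```text
time_s: 13.45
tcp_pos: [0.5213, 0.0277, 0.0451]
ee_rot: [-0.032, 0.999, 0.0, -0.0]
ft_force: [0.2, 0.3, -1.4]
gripper_width: 0.033
finger_force: 29.0
```

Run:
```python
from look import *
to(hw(-20,0,42),93.6)
look("f2")
```

```text
t 13.45 tcp [0.5213 0.0277 0.0451] yaw 93.63 w 0.033 F [ 0.2  0.3 -1.4] | tool shift [-0.0015 -0.0005  0.0031] turn 0.001
origin [267 155]
```

View pics/f2.png

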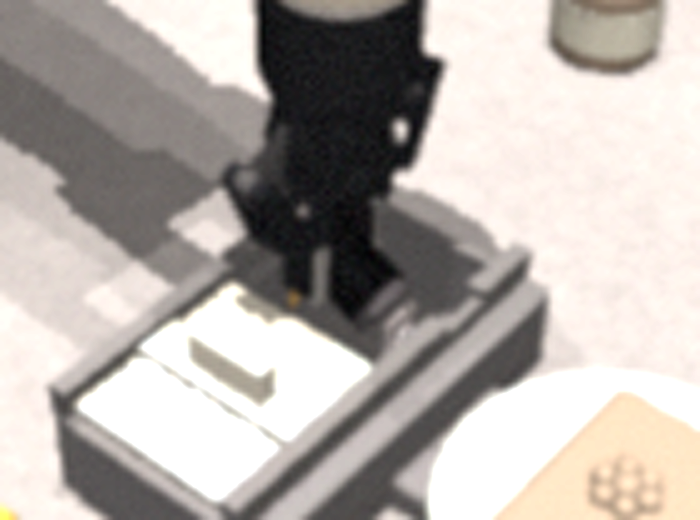

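The flat end sits at about (375,300), right at the spring plate, with no contact force. I'll lower it to the bars and push against the spring.

Request:
play_rows(
  commands=[
    {"x":0,"y":0,"z":0.002,"turn":0},
    {"x":-0.001,"y":0,"z":0.003,"turn":0},
    {"x":-0.003,"y":0,"z":0.003,"turn":0},
    {"x":-0.006,"y":0,"z":0.003,"turn":0},
    {"x":-0.009,"y":0,"z":0.003,"turn":0},
    {"x":-0.012,"y":0,"z":0.003,"turn":0},
    {"x":-0.015,"y":0,"z":0.003,"turn":0},
    {"x":-0.017,"y":0,"z":0.003,"turn":0},
    {"x":-0.018,"y":0,"z":0.003,"turn":0},
    {"x":-0.018,"y":0,"z":0.003,"turn":0},
  ],
  newtons=35,
)

```text
time_s: 14.5
tcp_pos: [0.5396, 0.0287, 0.0427]
ee_rot: [-0.032, 1.0, 0.0, -0.0]
ft_force: [-4.7, 0.2, 0.8]
gripper_width: 0.033
finger_force: 36.2
```

Run:
```python
from h import *
to(hw(-1,0,42),93.6)
from station import env
print(env.get_state()["moment"].round(3) if hasattr(env.get_state()["moment"],'round') else env.get_state()["moment"])
```

```text
t 14.5 tcp [0.5396 0.0287 0.0427] yaw 93.62 w 0.033 F [-4.7  0.2  0.8] | tool shift [-0.0022 -0.0004  0.0007] turn 0.0
[-0.009  0.774  0.029]
```

Request:
play_rows(
  commands=[
    {"x":-0.001,"y":0,"z":0.001,"turn":0},
    {"x":-0.0015,"y":0,"z":0.002,"turn":0},
    {"x":-0.0015,"y":0,"z":0.003,"turn":0},
    {"x":-0.001,"y":0,"z":0.004,"turn":0},
    {"x":-0.0005,"y":0,"z":0.005,"turn":0},
    {"x":0.0,"y":0,"z":0.006,"turn":0},
    {"x":0.0005,"y":0,"z":0.007,"turn":0},
    {"x":0.001,"y":0,"z":0.008,"turn":0},
    {"x":0.0015,"y":0,"z":0.009,"turn":0},
    {"x":0.0015,"y":0,"z":0.009,"turn":0},
  ],
  newtons=20,
)

```text
time_s: 15.5
tcp_pos: [0.5385, 0.0286, 0.0346]
ee_rot: [-0.032, 1.0, -0.0, 0.001]
ft_force: [-6.2, -0.4, 7.5]
gripper_width: 0.0329
finger_force: 36.8
```

Run:
```python
from h import *
to(hw(-5,0,28),93.6)
from station import env
print(env.get_state()["moment"])
```

```text
t 15.5 tcp [0.5385 0.0286 0.0346] yaw 93.62 w 0.0329 F [-6.2 -0.4  7.5] | tool shift [ 0.0008 -0.0004  0.0066] turn 0.0
[0.005219   0.52396728 0.01652997]
```

Request:
play_rows(
  commands=[
    {"x":0.0,"y":0,"z":0.001,"turn":0},
    {"x":0.0005,"y":0,"z":0.002,"turn":0},
    {"x":0.0005,"y":0,"z":0.003,"turn":0},
    {"x":0.001,"y":0,"z":0.004,"turn":0},
    {"x":0.001,"y":0,"z":0.005,"turn":0},
    {"x":0.0015,"y":0,"z":0.006,"turn":0},
    {"x":0.0015,"y":0,"z":0.007,"turn":0},
    {"x":0.0015,"y":0,"z":0.008,"turn":0},
    {"x":0.0015,"y":0,"z":0.009,"turn":0},
    {"x":0.0015,"y":0,"z":0.009,"turn":0},
  ],
  newtons=20,
)

```text
time_s: 16.5
tcp_pos: [0.5368, 0.0285, 0.0255]
ee_rot: [-0.032, 1.0, -0.0, 0.0]
ft_force: [-9.1, -1.2, 9.9]
gripper_width: 0.0329
finger_force: 37.0
```

Run:
```python
from h import *
to(hw(-5,0,17),93.6)
```

```text
t 16.5 tcp [0.5368 0.0285 0.0255] yaw 93.62 w 0.0329 F [-9.1 -1.2  9.9] | tool shift [-0.001  -0.0003  0.0085] turn 0.0
```

Request:
play_rows(
  commands=[
    {"x":0.001,"y":0,"z":0.001,"turn":0},
    {"x":0.002,"y":0,"z":0.002,"turn":0},
    {"x":0.003,"y":0,"z":0.003,"turn":0},
    {"x":0.003,"y":0,"z":0.004,"turn":0},
    {"x":0.004,"y":0,"z":0.005,"turn":0},
    {"x":0.004,"y":0,"z":0.006,"turn":0},
    {"x":0.004,"y":0,"z":0.007,"turn":0},
    {"x":0.004,"y":0,"z":0.008,"turn":0},
    {"x":0.004,"y":0,"z":0.009,"turn":0},
    {"x":0.004,"y":0,"z":0.009,"turn":0},
  ],
  newtons=20,
)

```text
time_s: 17.5
tcp_pos: [0.5329, 0.0285, 0.0171]
ee_rot: [-0.032, 0.999, 0.0, 0.0]
ft_force: [-12.9, 3.0, 17.8]
gripper_width: 0.033
finger_force: 38.1
```

Run:
```python
from h import *
to(hw(-20,0,14.5),93.6)
```

```text
t 17.5 tcp [0.5329 0.0285 0.0171] yaw 93.63 w 0.033 F [-12.9   3.   17.8] | tool shift [ 0.0101 -0.0007  0.0026] turn 0.001
```

Request:
play_rows(
  commands=[
    {"x":0.0005,"y":0,"z":0.0005,"turn":0},
    {"x":0.001,"y":0,"z":0.001,"turn":0},
    {"x":0.0015,"y":0,"z":0.0015,"turn":0},
    {"x":0.002,"y":0,"z":0.002,"turn":0},
    {"x":0.0025,"y":0,"z":0.0025,"turn":0},
    {"x":0.003,"y":0,"z":0.003,"turn":0},
    {"x":0.003,"y":0,"z":0.003,"turn":0},
    {"x":0.003,"y":0,"z":0.003,"turn":0},
    {"x":0.003,"y":0,"z":0.003,"turn":0},
    {"x":0.003,"y":0,"z":0.003,"turn":0},
  ],
  newtons=20,
)

```text
time_s: 18.5
tcp_pos: [0.5306, 0.0283, 0.0137]
ee_rot: [-0.032, 0.999, 0.0, 0.001]
ft_force: [-1.5, 2.6, 6.7]
gripper_width: 0.033
finger_force: 37.2
```

Request:
play_rows(
  commands=[
    {"x":0.001,"y":0,"z":0,"turn":0},
    {"x":0.002,"y":0,"z":0,"turn":0},
    {"x":0.003,"y":0,"z":0,"turn":0},
    {"x":0.004,"y":0,"z":0,"turn":0},
    {"x":0.005,"y":0,"z":0,"turn":0},
    {"x":0.006,"y":0,"z":0,"turn":0},
    {"x":0.007,"y":0,"z":0,"turn":0},
    {"x":0.0075,"y":0,"z":0,"turn":0},
    {"x":0.0075,"y":0,"z":0,"turn":0},
    {"x":0.0075,"y":0,"z":0,"turn":0},
  ],
  newtons=20,
)

```text
time_s: 19.5
tcp_pos: [0.5274, 0.0281, 0.0143]
ee_rot: [-0.032, 0.999, 0.0, 0.007]
ft_force: [48.4, 5.9, -24.0]
gripper_width: 0.0328
finger_force: 34.3
```

Request:
play_rows(
  commands=[
    {"x":-0.003,"y":0,"z":0,"turn":0},
    {"x":-0.006,"y":0,"z":0,"turn":0},
    {"x":-0.0075,"y":0,"z":0,"turn":0},
    {"x":-0.0075,"y":0,"z":0.001,"turn":0},
    {"x":-0.0075,"y":0,"z":0.002,"turn":0},
    {"x":-0.0075,"y":0,"z":0.002,"turn":0},
    {"x":-0.0075,"y":0,"z":0.002,"turn":0},
    {"x":-0.0075,"y":0,"z":0.002,"turn":0},
    {"x":-0.0075,"y":0,"z":0.002,"turn":0},
    {"x":-0.0075,"y":0,"z":0.002,"turn":0},
  ],
  newtons=20,
)

```text
time_s: 20.5
tcp_pos: [0.5296, 0.0284, 0.0114]
ee_rot: [-0.032, 0.999, 0.0, 0.0]
ft_force: [-8.6, 4.2, 9.7]
gripper_width: 0.0326
finger_force: 37.7
```

Request:
play_rows(
  commands=[
    {"x":0,"y":0,"z":0,"turn":0},
    {"x":0,"y":0,"z":0,"turn":0},
    {"x":0,"y":0,"z":0,"turn":0},
    {"x":0,"y":0,"z":-0.01,"turn":0},
    {"x":0,"y":0,"z":-0.04,"turn":0},
    {"x":0,"y":0,"z":-0.085,"turn":0},
    {"x":0,"y":0,"z":-0.13,"turn":0},
    {"x":-0.02,"y":0,"z":-0.17,"turn":0},
    {"x":-0.045,"y":0,"z":-0.19,"turn":0},
    {"x":-0.06,"y":0,"z":-0.19,"turn":0},
  ],
  fingers=100,
)

```text
time_s: 21.5
tcp_pos: [0.5919, 0.0317, 0.2051]
ee_rot: [-0.031, 0.999, -0.0, 0.003]
ft_force: [0.3, 0.3, -1.1]
gripper_width: 0.0519
finger_force: 0.0
```

Request:
play_rows(
  commands=[
    {"x":-0.01,"y":0,"z":0,"turn":0},
    {"x":-0.01,"y":0,"z":0,"turn":0},
    {"x":-0.01,"y":0,"z":0,"turn":0},
    {"x":-0.01,"y":0,"z":0,"turn":0},
    {"x":-0.01,"y":0,"z":0,"turn":0},
    {"x":-0.01,"y":0,"z":0,"turn":0},
    {"x":-0.01,"y":0,"z":0,"turn":0},
    {"x":-0.01,"y":0,"z":0,"turn":0},
    {"x":-0.01,"y":0,"z":0,"turn":0},
    {"x":-0.01,"y":0,"z":0,"turn":0},
  ],
)

```text
time_s: 22.5
tcp_pos: [0.5995, 0.0325, 0.2008]
ee_rot: [-0.032, 1.0, 0.0, 0.0]
ft_force: [-0.2, 0.1, 0.1]
gripper_width: 0.0518
finger_force: 0.0
```

Run:
```python
from look import *
s=env.get_state(); c=optics.read_camera("wrist"); T=wristT(c,s); pickle.dump((c,T),open("w4.pkl","wb"))
u=proj(c,hw(0,0,40),T)[0].astype(int); print("org",u-[64,48],s["tcp_pos"],s["gripper_width"])
im=c["pixels"][u[1]-48:u[1]+48,u[0]-64:u[0]+64]
im=cv2.convertScaleAbs(cv2.resize(im,(768,576),interpolation=cv2.INTER_CUBIC),alpha=1.7)
sc=optics.read_camera("scene"); v=proj(sc,hw(0,0,40))[0].astype(int); b=sc["pixels"][v[1]-22:v[1]+22,v[0]-32:v[0]+32]
b=cv2.convertScaleAbs(cv2.resize(b,(400,275),interpolation=cv2.INTER_CUBIC),alpha=1.8)
im[0:0+0]=0
o=np.zeros((600,800,3),np.uint8); m=cv2.resize(im,(433,325)); 
o[:325,:433]=m; o[325:,:400]=b
# closer crop of bay in right
w=c["pixels"][u[1]-35:u[1]+35,u[0]-22:u[0]+22]; o[:570,434:434+358]=cv2.convertScaleAbs(cv2.resize(w,(358,570),interpolation=cv2.INTER_CUBIC),alpha=1.7)
cv2.imwrite("pics/w4.png",o)
```

```text
org [252  78] [0.59949006 0.03249102 0.20082204] 0.051828804327143006
```

View pics/w4.png

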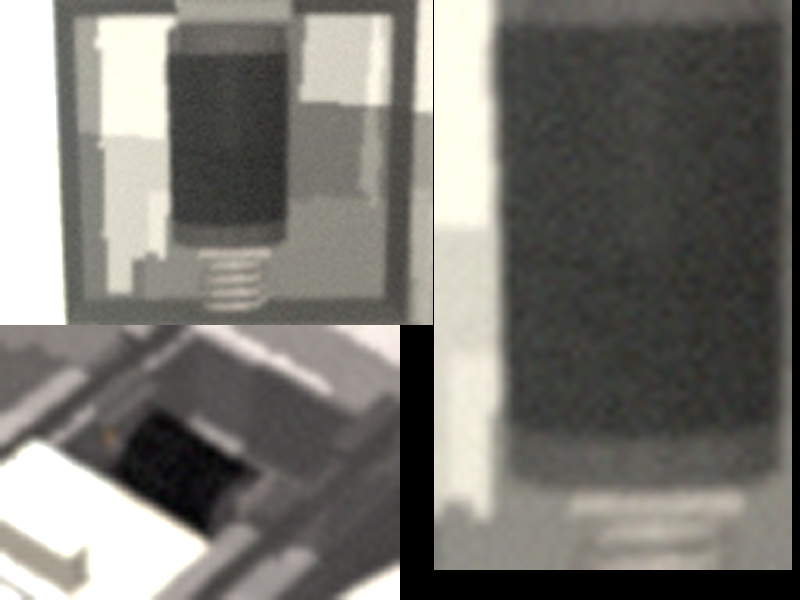

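The cell lies in the bay between the lip (top) and the spring (bottom). I'll compute whether its end is really under the lip.

Run:
```python
from h import *
c,T=pickle.load(open("w4.pkl","rb"))
def f(u,v,z):
    w=onz(c,(252+u/3.383-.35,78+v/3.383-.35),z/1000,T)-O; return np.round([1e3*(np.cos(PS)*w[0]+np.sin(PS)*w[1]),1e3*(-np.sin(PS)*w[0]+np.cos(PS)*w[1])],1)
print("lip edge",f(230,22,49),"near rail inner?",f(230,0,69))
print("band top",f(230,52,43),"band bottom",f(230,222,43),"flat end z43",f(230,247,43),"z26",f(230,247,26))
print("plate top",f(233,250,42),"spring end wall",f(233,310,42))
print("sides z26",f(168,130,26),f(288,130,26)," bay side walls top", f(75,150,52),f(390,150,52))
print("bay end far", f(230,300,52),f(230,300,5))
a=c["pixels"][78:174,252+68-1:252+68+2].mean((1,2)); print([f"{i}:{x:.0f}" for i,x in enumerate(a)])
```

```text
lip edge [-37.3   2.4] near rail inner? [-40.5   2.3]
band top [-30.1   2.5] band bottom [15.5  2.6] flat end z43 [22.4  2.6] z26 [24.3  2.7]
plate top [23.4  3.4] spring end wall [40.5  3.5]
sides z26 [ -9.5 -15.3] [-9.6 19.4]  bay side walls top [ -4.4 -38.9] [-4.5 45.3]
bay end far [36.   2.6] [43.5  2.8]
['0:91', '1:94', '2:97', '3:96', '4:95', '5:90', '6:77', '7:63', '8:61', '9:64', '10:64', '11:64', '12:66', '13:65', '14:63', '15:56', '16:44', '17:41', '18:38', '19:39', '20:40', '21:40', '22:39', '23:40', '24:41', '25:39', '26:39', '27:41', '28:40', '29:38', '30:37', '31:38', '32:40', '33:38', '34:39', '35:38', '36:38', '37:37', '38:38', '39:39', '40:38', '41:38', '42:39', '43:37', '44:34', '45:35', '46:34', '47:31', '48:33', '49:31', '50:33', '51:33', '52:33', '53:33', '54:32', '55:32', '56:33', '57:32', '58:32', '59:34', '60:32', '61:34', '62:34', '63:36', '64:35', '65:36', '66:42', '67:51', '68:54', '69:56', '70:57', '71:58', '72:60', '73:79', '74:99', '75:101', '76:95', '77:101', '78:106', '79:92', '80:83', '81:94', '82:103', '83:93', '84:81', '85:92', '86:100', '87:89', '88:76', '89:86', '90:97', '91:84', '92:63', '93:55', '94:56', '95:61']
```

The flat end is at x≈24 and should be at 20, so the nub-end rim is resting against the lip edge instead of passing under it. I'll press the nub half down with shut fingers.

Run:
```python
from h import *
to(hw(-21,0,56),93.6)
```

```text
t 22.6 tcp [0.5995 0.0325 0.2008] yaw 93.62 w 0.052 F [ 0.  -0.1 -0.2] | tool shift [ 0.0778 -0.0004  0.1448] turn 0.0
```

Request:
play_rows(
  commands=[
    {"x":0.02,"y":0,"z":0.0,"turn":0},
    {"x":0.05,"y":0,"z":0.02,"turn":0},
    {"x":0.07,"y":0,"z":0.05,"turn":0},
    {"x":0.078,"y":0,"z":0.085,"turn":0},
    {"x":0.078,"y":0,"z":0.115,"turn":0},
    {"x":0.078,"y":0,"z":0.135,"turn":0},
    {"x":0.078,"y":0,"z":0.145,"turn":0},
    {"x":0.078,"y":0,"z":0.145,"turn":0},
    {"x":0.078,"y":0,"z":0.145,"turn":0},
    {"x":0.078,"y":0,"z":0.145,"turn":0},
  ],
  fingers=255,
)

```text
time_s: 23.6
tcp_pos: [0.5223, 0.0276, 0.0571]
ee_rot: [-0.032, 1.0, -0.0, 0.001]
ft_force: [0.4, -0.3, 0.4]
gripper_width: 0.0
finger_force: 0.0
```

Request:
play_rows(
  commands=[
    {"x":0,"y":0,"z":0.003,"turn":0},
    {"x":0,"y":0,"z":0.006,"turn":0},
    {"x":0,"y":0,"z":0.008,"turn":0},
    {"x":0,"y":0,"z":0.009,"turn":0},
    {"x":0,"y":0,"z":0.01,"turn":0},
    {"x":0,"y":0,"z":0.0105,"turn":0},
    {"x":0,"y":0,"z":0.011,"turn":0},
    {"x":0,"y":0,"z":0.0115,"turn":0},
    {"x":0,"y":0,"z":0.012,"turn":0},
    {"x":0,"y":0,"z":0.012,"turn":0},
  ],
)

```text
time_s: 24.6
tcp_pos: [0.5216, 0.0276, 0.0437]
ee_rot: [-0.032, 1.0, -0.0, -0.0]
ft_force: [0.2, 0.4, 0.2]
gripper_width: 0.0001
finger_force: 0.0
```

Request:
play_rows(
  commands=[
    {"x":0,"y":0,"z":0.0005,"turn":0},
    {"x":0,"y":0,"z":0.001,"turn":0},
    {"x":0,"y":0,"z":0.0015,"turn":0},
    {"x":0,"y":0,"z":0.002,"turn":0},
    {"x":0,"y":0,"z":0.002,"turn":0},
    {"x":0,"y":0,"z":0.002,"turn":0},
    {"x":0,"y":0,"z":0.002,"turn":0},
    {"x":0,"y":0,"z":0.002,"turn":0},
    {"x":0,"y":0,"z":0.002,"turn":0},
    {"x":0,"y":0,"z":0.002,"turn":0},
  ],
)

```text
time_s: 25.6
tcp_pos: [0.5218, 0.0279, 0.0429]
ee_rot: [-0.032, 0.999, 0.0, 0.0]
ft_force: [-7.3, 2.6, 12.5]
gripper_width: -0.0004
finger_force: 6.7
```

Request:
play_rows(
  commands=[
    {"x":0,"y":0,"z":-0.015,"turn":0},
    {"x":0,"y":0,"z":-0.05,"turn":0},
    {"x":-0.01,"y":0,"z":-0.09,"turn":0},
    {"x":-0.035,"y":0,"z":-0.125,"turn":0},
    {"x":-0.06,"y":0,"z":-0.15,"turn":0},
    {"x":-0.078,"y":0,"z":-0.159,"turn":0},
    {"x":-0.078,"y":0,"z":-0.159,"turn":0},
    {"x":-0.078,"y":0,"z":-0.159,"turn":0},
    {"x":-0.078,"y":0,"z":-0.159,"turn":0},
    {"x":-0.078,"y":0,"z":-0.159,"turn":0},
  ],
)

```text
time_s: 26.6
tcp_pos: [0.5988, 0.0325, 0.2004]
ee_rot: [-0.032, 1.0, -0.0, -0.0]
ft_force: [-0.6, 0.2, -0.1]
gripper_width: 0.0
finger_force: 0.0
```

```bash
cat > prof.py <<'E'
from h import *
from station import env,optics
s=env.get_state(); c=optics.read_camera("wrist"); T=wristT(c,s); pickle.dump((c,T),open("w5.pkl","wb"))
def prof(c,T,y=.0,z=40):
    xs=np.arange(-48,46,1.0); g=cv2.GaussianBlur(c["pixels"],(3,3),0).astype(float).mean(2)
    r=[]
    for x in xs:
        uv=np.mean([cv2.getRectSubPix(g.astype(np.float32),(1,1),tuple(map(float,proj(c,hw(x,y+d,z),T)[0])))[0,0] for d in (1,2,3,4)]); r.append(uv)
    return xs,np.array(r)
for n in ("w4","w5"):
    cc,TT=pickle.load(open(n+".pkl","rb")); xs,r=prof(cc,TT,z=43)
    print(n," ".join(f"{int(x)}:{v:.0f}" for x,v in zip(xs,r)))
print(s["tcp_pos"],s["time_s"])
E
python3 prof.py
```

```text
w4 -48:88 -47:84 -46:76 -45:71 -44:78 -43:89 -42:95 -41:96 -40:94 -39:89 -38:78 -37:66 -36:62 -35:63 -34:64 -33:65 -32:64 -31:61 -30:54 -29:45 -28:40 -27:39 -26:39 -25:40 -24:40 -23:40 -22:40 -21:39 -20:40 -19:40 -18:39 -17:38 -16:38 -15:39 -14:39 -13:38 -12:38 -11:38 -10:38 -9:38 -8:38 -7:38 -6:38 -5:36 -4:34 -3:34 -2:33 -1:32 0:33 1:33 2:33 3:33 4:33 5:33 6:33 7:33 8:32 9:33 10:33 11:34 12:34 13:35 14:35 15:37 16:41 17:49 18:53 19:55 20:57 21:59 22:67 23:83 24:96 25:98 26:99 27:100 28:96 29:90 30:91 31:96 32:94 33:88 34:90 35:94 36:89 37:82 38:85 39:91 40:82 41:66 42:57 43:57 44:62 45:69
w5 -48:89 -47:84 -46:77 -45:72 -44:78 -43:91 -42:96 -41:96 -40:94 -39:89 -38:78 -37:68 -36:64 -35:63 -34:58 -33:50 -32:43 -31:40 -30:41 -29:41 -28:41 -27:41 -26:41 -25:41 -24:41 -23:40 -22:40 -21:40 -20:41 -19:40 -18:39 -17:39 -16:40 -15:40 -14:41 -13:40 -12:39 -11:39 -10:39 -9:39 -8:39 -7:39 -6:39 -5:37 -4:35 -3:33 -2:33 -1:33 0:33 1:33 2:34 3:35 4:36 5:36 6:35 7:35 8:35 9:36 10:36 11:37 12:42 13:49 14:54 15:57 16:58 17:58 18:62 19:76 20:94 21:101 22:95 23:91 24:91 25:88 26:85 27:88 28:92 29:90 30:89 31:92 32:95 33:93 34:92 35:95 36:92 37:84 38:83 39:90 40:89 41:75 42:61 43:57 44:62 45:68
[0.59875408 0.0324604  0.20040192] 26.6
```

Pressing clicked it home: the cell moved 4 mm under the lip, its flat end is at about 20 mm, and it is seated. Next I'll close the cover.

Request:
play_rows(
  commands=[
    {"x":0.01,"y":-0.02,"z":0,"turn":0},
    {"x":0.025,"y":-0.05,"z":0,"turn":0},
    {"x":0.045,"y":-0.08,"z":0.01,"turn":0},
    {"x":0.056,"y":-0.1,"z":0.035,"turn":0},
    {"x":0.056,"y":-0.1,"z":0.07,"turn":0},
    {"x":0.056,"y":-0.1,"z":0.1,"turn":0},
    {"x":0.056,"y":-0.1,"z":0.12,"turn":0},
    {"x":0.056,"y":-0.1,"z":0.128,"turn":0},
    {"x":0.056,"y":-0.1,"z":0.128,"turn":0},
    {"x":0.056,"y":-0.1,"z":0.128,"turn":0},
  ],
  fingers=80,
)

```text
time_s: 27.65
tcp_pos: [0.5503, -0.0709, 0.074]
ee_rot: [-0.032, 0.999, -0.0, 0.001]
ft_force: [0.3, 0.4, 1.0]
gripper_width: 0.0588
finger_force: 0.0
```

Request:
play_rows(
  commands=[
    {"x":0,"y":0,"z":0,"turn":0},
    {"x":0,"y":0,"z":0,"turn":0},
    {"x":0,"y":0,"z":0,"turn":0},
    {"x":0,"y":0,"z":0,"turn":0},
    {"x":0,"y":0,"z":0,"turn":0},
    {"x":0,"y":0,"z":0,"turn":0},
    {"x":0,"y":0,"z":0,"turn":0},
    {"x":0,"y":0,"z":0,"turn":0},
    {"x":0,"y":0.002,"z":0,"turn":0},
    {"x":0,"y":0.006,"z":0,"turn":0},
  ],
  fingers=255,
  newtons=25,
)

```text
time_s: 28.65
tcp_pos: [0.5498, -0.065, 0.0735]
ee_rot: [-0.032, 1.0, -0.0, 0.0]
ft_force: [-1.1, -1.4, 4.4]
gripper_width: 0.011
finger_force: 30.5
```

Request:
play_rows(
  commands=[
    {"x":0,"y":0.006,"z":0,"turn":0},
    {"x":0,"y":0.018,"z":0,"turn":0},
    {"x":0,"y":0.032,"z":0,"turn":0},
    {"x":0,"y":0.047,"z":0,"turn":0},
    {"x":0,"y":0.061,"z":0,"turn":0},
    {"x":0,"y":0.074,"z":0,"turn":0},
    {"x":0,"y":0.084,"z":0,"turn":0},
    {"x":0,"y":0.09,"z":0,"turn":0},
    {"x":0,"y":0.093,"z":0,"turn":0},
    {"x":0,"y":0.094,"z":0,"turn":0},
  ],
)

```text
time_s: 29.65
tcp_pos: [0.5435, 0.0292, 0.0727]
ee_rot: [-0.032, 0.999, -0.0, -0.0]
ft_force: [-1.1, -2.1, 4.5]
gripper_width: 0.0108
finger_force: 30.5
```

Request:
play_rows(
  commands=[
    {"x":0,"y":0.0005,"z":0,"turn":0},
    {"x":0,"y":0.001,"z":0,"turn":0},
    {"x":0,"y":0.0015,"z":0,"turn":0},
    {"x":0,"y":0.002,"z":0,"turn":0},
    {"x":0,"y":0.0025,"z":0,"turn":0},
    {"x":0,"y":0.003,"z":0,"turn":0},
    {"x":0,"y":0.003,"z":0,"turn":0},
    {"x":0,"y":0.003,"z":0,"turn":0},
    {"x":0,"y":0.003,"z":0,"turn":0},
    {"x":0,"y":0.003,"z":0,"turn":0},
  ],
)

```text
time_s: 30.65
tcp_pos: [0.5434, 0.0315, 0.0727]
ee_rot: [-0.032, 1.0, -0.0, -0.0]
ft_force: [-2.9, -5.6, 4.3]
gripper_width: 0.0111
finger_force: 30.5
```

Request:
play_rows(
  commands=[
    {"x":0,"y":0.0005,"z":0,"turn":0},
    {"x":0,"y":0.001,"z":0,"turn":0},
    {"x":0,"y":0.0015,"z":0,"turn":0},
    {"x":0,"y":0.002,"z":0,"turn":0},
    {"x":0,"y":0.002,"z":0,"turn":0},
    {"x":0,"y":0.002,"z":0,"turn":0},
    {"x":0,"y":0.002,"z":0,"turn":0},
    {"x":0,"y":0.002,"z":0,"turn":0},
    {"x":0,"y":0.002,"z":0,"turn":0},
    {"x":0,"y":0.002,"z":0,"turn":0},
  ],
)

```text
time_s: 31.65
tcp_pos: [0.5434, 0.0323, 0.0728]
ee_rot: [-0.031, 1.0, -0.002, -0.0]
ft_force: [-1.8, -16.3, 5.8]
gripper_width: 0.0112
finger_force: 30.5
```

Request:
play_rows(
  commands=[
    {"x":0,"y":-0.002,"z":0,"turn":0},
    {"x":0,"y":-0.002,"z":0,"turn":0},
    {"x":0,"y":-0.002,"z":0,"turn":0},
    {"x":0,"y":-0.002,"z":0,"turn":0},
    {"x":0,"y":-0.002,"z":0,"turn":0},
    {"x":0,"y":-0.002,"z":-0.005,"turn":0},
    {"x":0,"y":-0.002,"z":-0.015,"turn":0},
    {"x":0,"y":-0.002,"z":-0.027,"turn":0},
    {"x":0,"y":-0.002,"z":-0.027,"turn":0},
    {"x":0,"y":-0.002,"z":-0.027,"turn":0},
  ],
  fingers=80,
)

```text
time_s: 32.65
tcp_pos: [0.5436, 0.032, 0.1004]
ee_rot: [-0.032, 1.0, -0.0, 0.001]
ft_force: [-0.4, -0.5, -1.3]
gripper_width: 0.0584
finger_force: 0.0
```

Request:
play_rows(
  commands=[
    {"x":0,"y":0,"z":0,"turn":0},
    {"x":0,"y":0,"z":0,"turn":0},
    {"x":0,"y":0,"z":0,"turn":0},
    {"x":0,"y":0,"z":0,"turn":0},
    {"x":0,"y":0,"z":0.003,"turn":0},
    {"x":0,"y":0,"z":0.006,"turn":0},
    {"x":0,"y":0,"z":0.009,"turn":0},
    {"x":0,"y":0,"z":0.0105,"turn":0},
    {"x":0,"y":0,"z":0.0115,"turn":0},
    {"x":0,"y":0,"z":0.0115,"turn":0},
  ],
  fingers=255,
)

```text
time_s: 33.65
tcp_pos: [0.5434, 0.032, 0.0884]
ee_rot: [-0.032, 1.0, 0.0, -0.0]
ft_force: [-2.7, 0.0, 2.9]
gripper_width: -0.0003
finger_force: 1.5
```

The ridge top is at 88.4 mm under about 3 N, so the tab has clicked up. I'll retreat and hand in.

Request:
play_rows(
  commands=[
    {"x":0,"y":0,"z":-0.01,"turn":0},
    {"x":0,"y":0,"z":-0.03,"turn":0},
    {"x":0,"y":0,"z":-0.06,"turn":0},
    {"x":0,"y":0,"z":-0.09,"turn":0},
    {"x":0,"y":0,"z":-0.12,"turn":0},
    {"x":0,"y":0,"z":-0.14,"turn":0},
    {"x":0,"y":0,"z":-0.15,"turn":0},
    {"x":0,"y":0,"z":-0.15,"turn":0},
    {"x":0,"y":0,"z":-0.15,"turn":0},
    {"x":0,"y":0,"z":-0.15,"turn":0},
  ],
)

```text
time_s: 34.65
tcp_pos: [0.5431, 0.032, 0.237]
ee_rot: [-0.032, 1.0, 0.0, -0.001]
ft_force: [-0.2, 0.8, -0.2]
gripper_width: -0.0
finger_force: 0.0
```

```bash
python3 -c "
from station import env
print(env.get_state()['tcp_pos'],env.hand_in())"
```

```text
the job is handed in; nothing more can be done
[0.54305492 0.03195866 0.23696039] None
```

I handed the job in at about 35 s: the cell is seated under the retaining lip, the cover is pushed shut to its stop, the latch tab is up, and the arm never went near the jar, the bowl or the wooden tool.

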